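Weigh the pastry on the plate and print its label

TASK

A plate with one pastry stands on the counter scale. With a fingertip, lightly press the blue plate key to take off the plate's weight, then the picture key that shows the pastry lying on the plate, then the wide green print key, letting each key come up before the next. Press no other key, do not touch the pan, the plate or the pastry, and leave everything else on the counter where it is.

Things in the scene. Friction and masses are not known exactly. Their poses are not given: they have to be found in the camera images.
- scale: light grey counter scale, fixed, 380 mm deep (x, to its rear) x 360 mm wide (y, to its left); origin on the table under its middle. Its front 170 mm is a key deck, 45 mm high in front, rising 10 degrees to 75 mm; key rows 50 mm apart, keys 46 mm apart along y. Printer housing right of the keys (y -64 to -168 mm), 25 mm over the deck. It bears 20 N; more is too rough
- pan: stainless weighing pan of the scale, 210 x 340 mm, top face 98 mm over the table; origin at the centre of its underside, 88 mm behind the scale's origin. Carries the plate. Not to be touched
- plate: grey-blue plate, 196 mm across, 18 mm high, on the pan; origin at the centre of its underside. One pastry lies in it, near its middle
- croissant: golden crescent pastry, about 75 x 100 x 46 mm, origin under its middle; it lies either on the plate or, with its underside 103 mm over the table, in the pale wooden crate (270 x 210 mm, rim 153 mm high, fixed, left of the scale)
- jam_round: round golden pastry with dark red jam on top, 88 mm across, 32 mm high, origin under its middle; on the plate or in the wooden crate
- choc_roll: oblong golden pastry half dipped in dark chocolate, 92 x 54 x 39 mm, origin under its middle; on the plate or in the wooden crate
- key_croissant_top (a point): centre of the top face of the white key with a golden crescent (croissant) picture, far row, leftmost as seen from the robot, cap 34 x 34 mm, 10 mm over the deck. It slides 5 mm down, square to the deck; pressing straight down works. Spring: 1 N to start, 4 N at the bottom stop; comes up by itself
- key_croissant (a joint): travel of the white key with a golden crescent: 0 up, 0.005 m fully down; it counts as pressed beyond 0.003 m
- key_jam_top (a point): centre of the top face of the white key with a tan disc with a dark red centre (jam round) picture, far row, second from left, cap 34 x 34 mm, 10 mm over the deck. It slides 5 mm down, square to the deck; pressing straight down works. Spring: 1 N to start, 4 N at the bottom stop; comes up by itself
- key_jam (a joint): travel of the white key with a tan disc with a dark red centre: 0 up, 0.005 m fully down; it counts as pressed beyond 0.003 m
- key_chocolate_top (a point): centre of the top face of the white key with a dark brown bar with a golden end (chocolate roll) picture, far row, third from left, cap 34 x 34 mm, 10 mm over the deck. It slides 5 mm down, square to the deck; pressing straight down works. Spring: 1 N to start, 4 N at the bottom stop; comes up by itself
- key_chocolate (a joint): travel of the white key with a dark brown bar with a golden end: 0 up, 0.005 m fully down; it counts as pressed beyond 0.003 m
- key_bread (a joint): travel of the white key with a cream, brown-edged bread slice picture, far row, rightmost, next to the printer, 34 x 34 mm: 0 up, 0.005 m fully down; it counts as pressed beyond 0.003 m
- key_plate_top (a point): centre of the top face of the blue key with white plate rings (takes off the plate's weight), near row, leftmost, cap 34 x 34 mm, 10 mm over the deck. It slides 5 mm down, square to the deck; pressing straight down works. Spring: 1 N to start, 4 N at the bottom stop; comes up by itself
- key_plate (a joint): travel of the blue key with white plate rings: 0 up, 0.005 m fully down; it counts as pressed beyond 0.003 m
- key_clear (a joint): travel of the red key with a white bar (clears the weighing), near row, second from left, 34 x 34 mm: 0 up, 0.005 m fully down; it counts as pressed beyond 0.003 m
- key_print_top (a point): centre of the top face of the wide green key with a white label picture (prints), near row, right, cap 34 x 80 mm, 10 mm over the deck. It slides 5 mm down, square to the deck; pressing straight down works. Spring: 1 N to start, 4 N at the bottom stop; comes up by itself
- key_print (a joint): travel of the wide green key with a white label picture: 0 up, 0.005 m fully down; it counts as pressed beyond 0.003 m
- tongs: steel serving tongs, 240 mm long, 26 mm high, lying right of the scale; origin on the table near the middle
- card: blank price card in a wooden foot, 75 mm wide, 77 mm high, by the bread crate on the right; origin under its foot
- honey_jar: small amber jar, 50 mm across, 62 mm high, left of the scale near the keys; origin under it
- label_roll: white roll of labels, 52 mm across, 40 mm high, left of the scale; origin under it
There are look-alikes about, which are no part of the job. Of the things that look like the plate, the largest one is meant.

How it is judged:
On the way, in this order (a step that is already met when the one before it is completed fails the run):
1. the blue plate key is pressed, alone (value of joint key_plate above 0.003 m and value of joint each of key_croissant, key_jam, key_chocolate, key_bread, key_clear, key_print below 0.0015 m), for 0.04 s.
2. the picture key of the pastry on the plate is pressed, alone (((horizontal distance between croissant and plate below 0.05 m and value of joint key_croissant above 0.003 m and value of joint each of key_plate, key_jam, key_chocolate, key_bread, key_clear, key_print below 0.0015 m) or (horizontal distance between jam_round and plate below 0.05 m and value of joint key_jam above 0.003 m and value of joint each of key_plate, key_croissant, key_chocolate, key_bread, key_clear, key_print below 0.0015 m) or (horizontal distance between choc_roll and plate below 0.05 m and value of joint key_chocolate above 0.003 m and value of joint each of key_plate, key_croissant, key_jam, key_bread, key_clear, key_print below 0.0015 m))), for 0.04 s.
3. the green print key is pressed, alone (value of joint key_print above 0.003 m and value of joint each of key_plate, key_croissant, key_jam, key_chocolate, key_bread, key_clear below 0.0015 m), for 0.04 s.
At the end, for the whole second after the job is handed in: All seven keys are up again (within 1 mm); the plate with its pastry is on the pan and, like the pastries in the crate, within 10 mm of where it was; tongs, price card, jar and label roll are within 20 mm of where they were (value of joint each of key_plate, key_croissant, key_jam, key_chocolate, key_bread, key_clear, key_print below 0.001 m and horizontal distance between any of croissant, jam_round, choc_roll and plate below 0.05 m and horizontal distance between plate and pan below 0.03 m and distance of each of plate, croissant, jam_round, choc_roll from where it was at the start of the episode below 0.01 m and distance of each of tongs, card, honey_jar, label_roll from where it was at the start of the episode below 0.02 m); the robot touches nothing.
It fails at once if a key of a pastry that is not on the plate, the bread key or the red clear key is pressed (beyond 3 mm) (value of joint any of key_bread, key_clear above 0.003 m or (value of joint key_croissant above 0.003 m and not (horizontal distance between croissant and plate below 0.05 m)) or (value of joint key_jam above 0.003 m and not (horizontal distance between jam_round and plate below 0.05 m)) or (value of joint key_chocolate above 0.003 m and not (horizontal distance between choc_roll and plate below 0.05 m))).
It fails at once if the scale or a key is pressed roughly (more than 20 N) (contact force between any of the fingers, the arm and scale above 20 N).
It fails at once if the robot touches the pan, the plate or a pastry (more than 0.5 N) (contact force between any of the fingers, the arm and pan above 0.5 N or contact force between any of the fingers, the arm and plate above 0.5 N or contact force between any of the fingers, the arm and croissant above 0.5 N or contact force between any of the fingers, the arm and jam_round above 0.5 N or contact force between any of the fingers, the arm and choc_roll above 0.5 N).
It fails at once if plate or a pastry is moved more than 10 mm, or another thing on the counter is lifted or pushed more than 20 mm (distance of any of plate, croissant, jam_round, choc_roll from where it was at the start of the episode above 0.01 m or distance of any of tongs, card, honey_jar, label_roll from where it was at the start of the episode above 0.02 m).
It also fails if it takes over 40 s, if anything falls off the work surface, if the arm or the gripper's body presses on something with over 40 N, if the wrist force passes 120 N, or if a joint passes its speed limit or range.

ROBOT

A 6-joint arm with a two-finger parallel gripper is mounted at the origin on the work surface. World frame = base frame: x ahead of the robot, y to its left, z up, the work surface at z = 0. Lengths are in m, angles in rad, forces in N, time in s.
With the tool pointing down it reaches from about 0.3 to 1 m from the base axis. Payload 5.1 kg.
Tool frame: the origin (TCP) lies midway between the tips of the shut fingers; the grasp point (between the pads) lies 19 mm behind it; z points along the fingers, y is the line along which they close (so a half turn about z gives the same grasp; the last joint's range is limited). The gripper opens to 95 mm and grips with 3 to 60 N. Pads are 20 mm wide; open, the fingers measure 119 mm over their backs; the gripper's body (75 mm by 180 mm) begins 59 mm behind the grasp point.
Start: joints at [1.22, 0.124, 1.65, -0, 1.367, -0.083], TCP at [0.172, 0.627, 0.215] pointing down, gripper open.
Joint ranges: [-2.61, 2.61], [-1.02, 2.33], [0.03, 2.71], [-1.35, 4.49], [0.32, 2.68], [-2.91, 2.91]. Speed limits (rad/s): [2.57, 2.57, 3.14, 3.14, 3.14, 3.14].

INTERFACE

Orientations are given as a unit quaternion [w, x, y, z].
In Python, from rig import ctrl gives the robot as it stands. The module is installed in compiled form; this text tells all that it offers.
- The arm moves only by the shell command python3 -m handwheel 'ROWS' [OPENING] [FORCE]. ROWS is JSON, a list of rows, each an object of numbers: "dx", "dy", "dz": the shift along the tool's x, y, z in mm; "twist": the turn about the tool's z in degrees. In form: [{"dx": .., "dy": .., "dz": .., "twist": ..}, ...]. A call has 1 to 10 rows; each row is the pose to reach, as a shift and turn from the pose commanded when the call began, along the tool's axes at that moment; what a row does not reach only later rows make up. A row lasts 1/10 s, in which the tool goes at most 50 mm and 8.59 degrees, less where a joint would pass 70% of its speed; a pose out of reach is approached as far as the arm can. A call with a gripper value outside its range is refused whole. OPENING is the opening, from -1 (shut) to 1 (fully open), set as the call begins (- or left out, the last holds). The fingers move at their own pace and stop on an object; FORCE is the grip in N (left out, the last holds). Time passes only in rows, so rows that repeat a pose let the fingers close. It gives the time, the measured TCP pose, the force, the opening and the grip force at its end, in the units of the state.
- ctrl.state(): the state, without advancing time (a new reading comes with each control period).
- ctrl.get_image(name): name is "scene" or "side" or "wrist"; returns a dict with "pixels" (384x512x3 uint8, red, green, blue), "fovy" (degrees; the focal length in pixels is half the picture's height over the tangent of half this angle, whatever the lens; pixels are square), "cx", "cy" (the principal point, pixels), "k1" (the pictures are not rectified: a ray, as slopes to the right and down, at radius r is drawn at 1 + k1 r^2 times it, then the intrinsics apply), "rvec" (rotation vector, rad) and "tvec" (3), from world to camera coordinates, as OpenCV has them. Camera axes: x right, y down, z forward; pixel columns grow to the right and rows downward; lengths in m; the calibration is good to about 2 mm. A picture is of the moment at which its call begins. There is no depth.
- ctrl.finish_job(): hands the job in; it is judged then, once.
Trained networks look in a picture, given as the dict that the camera call returned (one of the last four; its "shot" number tells which), for a name from the list of things; names that differ only in an ending like _2 or _b are one class to them, and where a whole thing is asked for, a point or a joint stands for the part that bears it (a point fixed in the world has none). Each returns a list of dicts, best first, with "p" (0 to 1); they miss things now and then, are a little off and sometimes report something else, mostly with a low value. They report only what shows in the picture. A call takes as long as a camera call. They do not tell look-alikes from the thing itself.
- ctrl.masks_of(picture, thing): "pixels" (384x512 bool, what is visible of it) and "centre" ([column, row] in pixels, amid what is visible of it).
The state is a dict: "clock": time; "q": joint angles; "qvel": joint speeds; "tau": joint torques, N m; "tool_pos": TCP position; "tcp_rot": TCP orientation; "force": force on the tool from outside, world axes, zero at the start; "ft_torque": the same for the moment, N m; "width": finger opening in m; "finger_force": force on a finger pad.
Only numpy, scipy, OpenCV 4.12 (cv2) and the standard library are available. Lean on these libraries where they do the work, as an engineer would, in place of code of your own. Each camera call takes 0.05 s, during which the arm holds its last target. There are 200 camera calls.

## Working session

There is one attempt and no reset: what is moved stays moved. The work goes in short steps, Python scripts to look and compute and a shell command to move; the robot and the scene stay as the last step left them, time stands still between calls to the robot, and variables do not carry over. Pictures are saved under pics/ and viewed, at most 10 in all, crops included, and the job is handed in when it is done.

```bash
mkdir -p pics; cat > h.py <<'E'
import numpy as np, cv2
from rig import ctrl
def cam(im):
    h,w=im["pixels"].shape[:2]; f=h/2/np.tan(np.radians(im["fovy"])/2)
    K=np.array([[f,0,im["cx"]],[0,f,im["cy"]],[0,0,1]]); R=cv2.Rodrigues(np.array(im["rvec"],float))[0]
    return K,np.array([im["k1"],0,0,0,0],float),R,np.array(im["tvec"],float).reshape(3)
def proj(im,P):
    K,d,R,t=cam(im); return cv2.projectPoints(np.array(P,float).reshape(-1,3),R,t,K,d)[0][:,0]
def ray(im,uv):
    K,d,R,t=cam(im); n=cv2.undistortPoints(np.array(uv,float).reshape(1,1,2),K,d)[0,0]
    return -R.T@t, R.T@np.array([n[0],n[1],1])
def at_z(im,uv,z):
    c,v=ray(im,uv); return c+v*(z-c[2])/v[2]
def tri(obs):
    A=np.zeros((3,3));b=np.zeros(3)
    for im,uv in obs:
        c,v=ray(im,uv); v=v/np.linalg.norm(v); M=np.eye(3)-np.outer(v,v); A+=M;b+=M@c
    return np.linalg.solve(A,b)
E
python3 - <<'E'
from h import *
np.set_printoptions(precision=4,suppress=True)
s=ctrl.state();print(s["clock"],s["tool_pos"],s["tcp_rot"],s["width"])
ims={n:ctrl.get_image(n) for n in("scene","side","wrist")}
for n,im in ims.items(): cv2.imwrite(f"pics/{n}.png",im["pixels"][:,:,::-1])
for th in ["key_plate_top","key_print_top","key_croissant_top","key_jam_top","key_chocolate_top","plate","croissant","jam_round","choc_roll"]:
  for n,im in ims.items():
    if n=="wrist" : continue
    print(th,n,[(round(m["p"],2),np.round(m["centre"],1).tolist(),int(m["pixels"].sum())) for m in ctrl.masks_of(im,th)[:4]])
E
```

```text
0.0 [0.1718 0.6262 0.2134] [-0.0002  0.1335  0.991  -0.001 ] 0.09471380334125408
key_plate_top scene []
key_plate_top side [(0.53, [222.2, 198.2], 26)]
key_print_top scene [(0.62, [224.5, 173.1], 153)]
key_print_top side []
key_croissant_top scene [(0.53, [263.6, 172.4], 56)]
key_croissant_top side [(0.51, [238.1, 196.5], 40)]
key_jam_top scene []
key_jam_top side [(0.4, [235.9, 201.0], 42)]
key_chocolate_top scene [(0.56, [239.2, 178.5], 65)]
key_chocolate_top side [(0.47, [241.9, 207.7], 43), (0.27, [235.7, 196.5], 36)]
plate scene [(0.92, [300.7, 142.2], 759), (0.74, [343.0, 205.9], 1061), (0.57, [265.2, 214.8], 1913), (0.46, [341.0, 95.7], 328)]
plate side [(0.75, [202.5, 180.5], 375), (0.67, [276.5, 170.9], 330), (0.6, [291.9, 203.2], 897)]
croissant scene [(0.81, [362.9, 108.1], 280), (0.52, [239.0, 179.6], 79), (0.33, [304.1, 191.9], 178)]
croissant side [(0.7, [204.4, 134.5], 186)]
jam_round scene [(0.73, [340.0, 95.9], 360)]
jam_round side []
choc_roll scene [(0.66, [257.9, 210.9], 467), (0.37, [114.5, 263.6], 373), (0.18, [254.5, 164.0], 67)]
choc_roll side [(0.75, [236.1, 194.2], 64), (0.66, [288.4, 195.4], 324)]
```

View pics/scene.png

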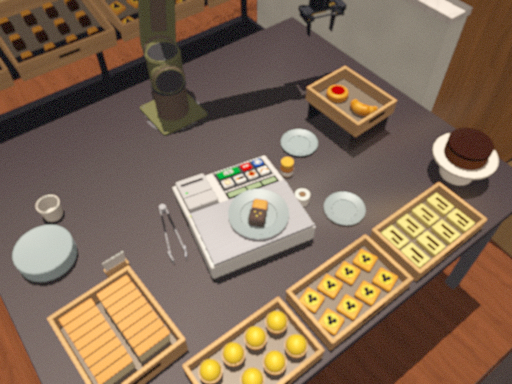

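View pics/side.png

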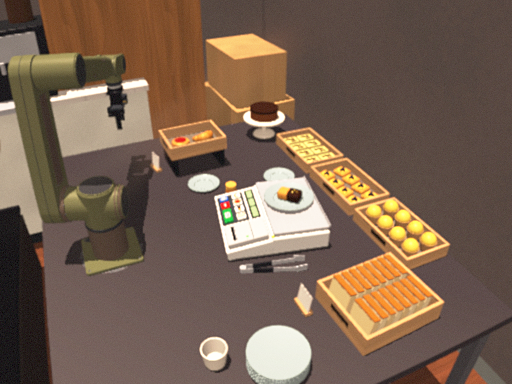

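The chocolate roll is on the plate (scene ~[258,211]); the jam round and croissant are in the crate (~[338,93], [362,108]). The keys show at about [217-275,160-195]. I'll zoom in on the keys next.

```bash
python3 - <<'E'
from h import *
a=cv2.imread("pics/scene.png")[145:280,165:325]; b=cv2.imread("pics/side.png")[170:265,205:335]
cv2.imwrite("pics/sc5.png",cv2.resize(a,(800,675)[:2] if 0 else (704,594),interpolation=cv2.INTER_CUBIC)) # x4.4
cv2.imwrite("pics/sd6.png",cv2.resize(b,(780,570),interpolation=cv2.INTER_CUBIC)) # x6
E
```

```text
(no output)
```

View pics/sc5.png

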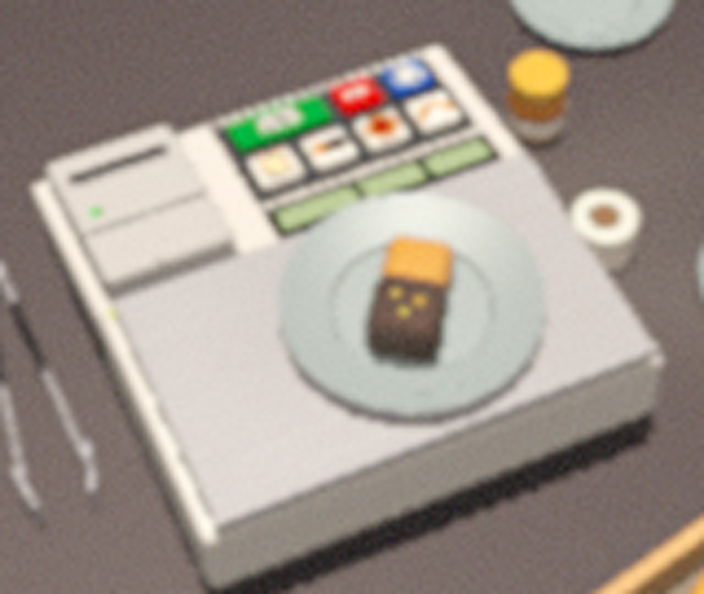

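View pics/sd6.png

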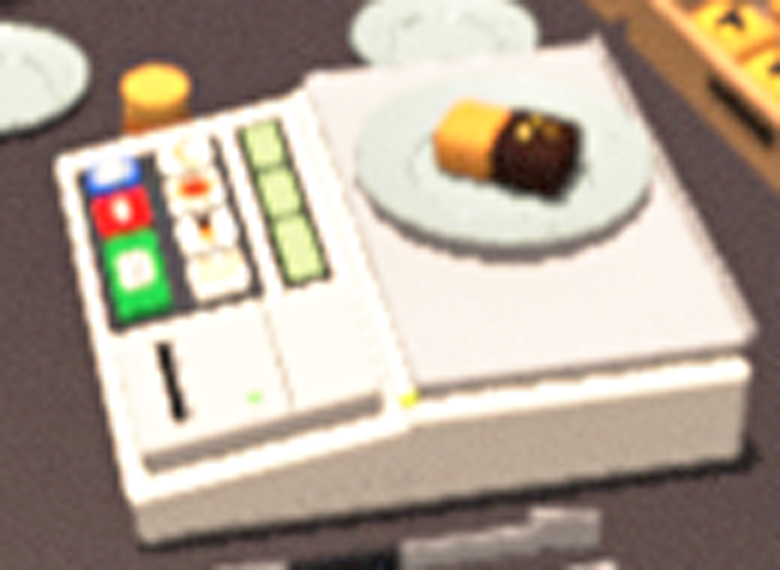

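Both crops agree on the layout. Scene crop (×4.4): blue [408,76], red [357,97], green [279,123], chocolate key [331,150]. Side crop (×6): blue [113,174], green [136,275], chocolate key [206,229]. I'll fit the known pattern to both views.

```bash
cat > fit.py <<'E'
from h import *
from scipy.optimize import least_squares
np.set_printoptions(precision=4,suppress=True)
names=["plate","clear","print","croissant","jam","chocolate","bread"]
S=dict(zip(names,[(408,76),(357,97),(279,123),(436,112),(382,128),(331,150),(276,168)]))
D=dict(zip(names,[(113,174),(122,210),(136,275),(187,153),(195,186),(206,229),(217,275)]))
CS={(-.19,.18,.045):(440,45),(-.19,-.18,.045):(37,187)}; CD={(-.19,.18,.045):(60,160),(-.19,-.18,.045):(135,500)}
f=lambda p,k,o:((p[0]+.5)/k-.5+o[0],(p[1]+.5)/k-.5+o[1])
def keyl(n,x0,y0):
    i=dict(plate=0,clear=1,print=2.5,croissant=0,jam=1,chocolate=2,bread=3)[n]; far=n in names[3:]
    s=x0+(.05 if far else 0); c,sn=np.cos(np.radians(10)),np.sin(np.radians(10))
    return [-.19+s*c-.01*sn, y0-.046*i, .045+s*sn+.01*c]
def world(L,p):
    L=np.array(L); c,s=np.cos(p[2]),np.sin(p[2]); return np.c_[p[0]+c*L[:,0]-s*L[:,1],p[1]+s*L[:,0]+c*L[:,1],L[:,2]]
if __name__=="__main__":
    a=ctrl.get_image("scene");b=ctrl.get_image("side")
    oS=np.array([f(S[n],4.4,(165,145)) for n in names]+[f(v,4.4,(165,145)) for v in CS.values()])
    oD=np.array([f(D[n],6,(205,170)) for n in names]+[f(v,6,(205,170)) for v in CD.values()])
    def res(p):
        W=world([keyl(n,p[3],p[4]) for n in names]+list(CS),p)
        return np.r_[proj(a,W)-oS,proj(b,W)-oD].ravel()
    g=at_z(a,oS[0],.06)
    r=least_squares(res,[g[0]+.1,g[1]-.1,0,.04,.14],loss="soft_l1")
    print(r.x,np.degrees(r.x[2]),np.sqrt(np.mean(res(r.x)**2))); print(res(r.x).reshape(2,-1,2))
    for n in names: print(n,world([keyl(n,r.x[3],r.x[4])],r.x)[0],"tri",tri([(a,f(S[n],4.4,(165,145))),(b,f(D[n],6,(205,170)))]))
E
python3 fit.py
```

```text
[ 0.6042 -0.0899 -0.2108  0.0335  0.134 ] -12.076505755235175 0.5573517662084787
[[[-0.1284 -0.3876]
  [-0.1587 -1.1036]
  [-0.1765 -0.8192]
  [-0.5529 -0.8399]
  [-0.0971 -0.2801]
  [-0.4956 -1.0231]
  [-0.1621 -0.7946]
  [ 0.2644 -0.1287]
  [-0.9241 -0.2617]]

 [[ 0.4642 -0.5559]
  [ 0.5575 -0.1222]
  [ 0.7477 -0.782 ]
  [-0.0187 -0.1804]
  [ 0.4889  0.6788]
  [ 0.5768  0.1442]
  [ 0.75   -0.6011]
  [ 0.5193 -0.4494]
  [ 0.5958 -0.3943]]]
plate [0.477  0.0743 0.0607] tri [0.4757 0.076  0.0568]
clear [0.4674 0.0294 0.0607] tri [0.4671 0.0309 0.0569]
print [ 0.453  -0.0381  0.0607] tri [ 0.4512 -0.0361  0.0549]
croissant [0.5252 0.064  0.0693] tri [0.5265 0.0658 0.0661]
jam [0.5155 0.0191 0.0693] tri [0.5154 0.0202 0.07  ]
chocolate [ 0.5059 -0.0259  0.0693] tri [ 0.5062 -0.0234  0.066 ]
bread [ 0.4963 -0.0709  0.0693] tri [ 0.4948 -0.069   0.0643]
```

```bash
cat > go.py <<'E'
from h import *
import sys
from scipy.spatial.transform import Rotation as Ro
np.set_printoptions(precision=1,suppress=True)
s=ctrl.state(); q=s["tcp_rot"]; R=Ro.from_quat([q[1],q[2],q[3],q[0]]).as_matrix()
print("clock",s["clock"],"pos mm",np.array(s["tool_pos"])*1e3,"force",np.array(s["force"]),"w",s["width"])
print("tool axes x,y,z in world:",*R.T)
ya=np.degrees(np.arctan2(-R[0,1],R[1,1])) # heading of tool y from world y
for tgt in sys.argv[1:]:
    t=np.array(eval(tgt)); print(tgt,"tool shift mm",R.T@(t-np.array(s["tool_pos"]))*1e3)
print("tool y heading",ya,"twist needed to -12.1 deg:",-((-12.1-ya+90)%180-90))
E
python3 go.py "[.46,.03,.2]"
```

```text
clock 1.15 pos mm [172.  626.8 214.7] force [0.1 0.5 0.2] w 0.09526491156105611
tool axes x,y,z in world: [-1.   0.3 -0. ] [ 0.3  1.  -0. ] [ 0. -0. -1.]
[.46,.03,.2] tool shift mm [-435.6 -499.3   14.7]
tool y heading -15.345426039388808 twist needed to -12.1 deg: -3.2454260393888035
```

```bash
python3 -m handwheel '[{"dx":-10,"dy":-12,"dz":-10,"twist":0},{"dx":-30,"dy":-35,"dz":-20,"twist":0},{"dx":-55,"dy":-63,"dz":-20,"twist":0},{"dx":-80,"dy":-92,"dz":-20,"twist":-1},{"dx":-105,"dy":-120,"dz":-20,"twist":-1},{"dx":-130,"dy":-149,"dz":-20,"twist":-2},{"dx":-155,"dy":-178,"dz":-20,"twist":-2},{"dx":-180,"dy":-206,"dz":-20,"twist":-3},{"dx":-205,"dy":-235,"dz":-20,"twist":-3},{"dx":-230,"dy":-264,"dz":-20,"twist":-3.2}]' -1 10; python3 go.py "[.46,.03,.2]"
```

```text
clock: 2.15
tool_pos: [0.3244, 0.31, 0.2349]
tcp_rot: [0.0, 0.106, 0.994, 0.0]
force: [-0.3, 0.7, -0.1]
width: 0.0204
finger_force: 0.0
clock 2.15 pos mm [324.4 310.  234.9] force [-0.3  0.7 -0.1] w 0.020422743193345264
tool axes x,y,z in world: [-1.   0.2 -0. ] [0.2 1.  0. ] [ 0.  0. -1.]
[.46,.03,.2] tool shift mm [-191.4 -245.3   34.9]
tool y heading -12.115155924471281 twist needed to -12.1 deg: -0.015155924471287108
```

```bash
python3 -m handwheel '[{"dx":-22,"dy":-28,"dz":0,"twist":0},{"dx":-45,"dy":-58,"dz":0,"twist":0},{"dx":-70,"dy":-90,"dz":5,"twist":0},{"dx":-95,"dy":-122,"dz":10,"twist":0},{"dx":-120,"dy":-154,"dz":15,"twist":0},{"dx":-145,"dy":-186,"dz":20,"twist":0},{"dx":-168,"dy":-215,"dz":25,"twist":0},{"dx":-184,"dy":-236,"dz":30,"twist":0},{"dx":-191,"dy":-245,"dz":35,"twist":0},{"dx":-191,"dy":-245,"dz":35,"twist":0}]'; python3 - <<'E'
from h import *
im=ctrl.get_image("wrist"); p=im["pixels"][:,:,::-1].copy()
cv2.imwrite("pics/wrist1.png",p)
for n,P in dict(plate=[.477,.0743,.0607],clear=[.4674,.0294,.0607],print=[.453,-.0381,.0607],choc=[.5059,-.0259,.0693],jam=[.5155,.0191,.0693]).items():
  u=proj(im,P)[0]; print(n,u); cv2.drawMarker(p,tuple(int(round(v)) for v in u),(255,0,255),0,10,1)
for th in ["key_plate_top","key_print_top","key_chocolate_top"]:
  print(th,[(round(m["p"],2),np.round(m["centre"],1).tolist(),int(m["pixels"].sum())) for m in ctrl.masks_of(im,th)[:3]])
cv2.imwrite("pics/wrist1m.png",p)
E
python3 go.py "[.477,.0743,.1]"
```

```text
clock: 3.15
tool_pos: [0.4589, 0.031, 0.1988]
tcp_rot: [-0.001, 0.107, 0.994, 0.0]
force: [-0.3, 1.2, -0.2]
width: 0.0006
finger_force: 0.0
plate [304.62279265 191.44457214]
clear [255.94831927 191.61332427]
print [182.90489713 191.90386977]
choc [208.07648722 243.76876297]
jam [256.12316296 243.63355992]
key_plate_top [(0.82, [306.3, 192.7], 1274)]
key_print_top [(0.94, [184.1, 189.0], 2919)]
key_chocolate_top [(0.96, [208.9, 235.3], 684), (0.71, [185.6, 188.6], 3142)]
clock 3.35 pos mm [458.9  32.7 200. ] force [0.3 1.  0.7] w 0.00037318630653662054
tool axes x,y,z in world: [-1.   0.2 -0. ] [0.2 1.  0. ] [ 0.  0. -1.]
[.477,.0743,.1] tool shift mm [ -8.9  44.4 100. ]
tool y heading -12.055460209420527 twist needed to -12.1 deg: 0.04453979057947777
```

View pics/wrist1m.png

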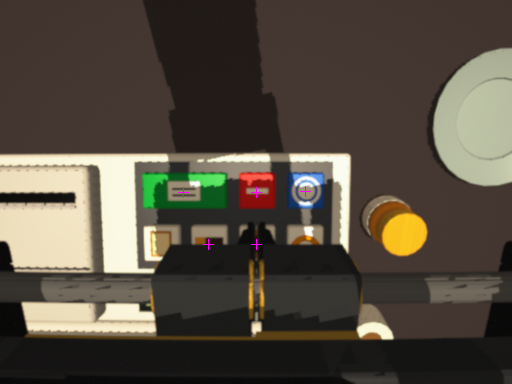

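The wrist view confirms the fit: the marks sit on blue [305,191], red [256,192] and green [183,192] to within about 1-2 px (≈1-2 mm). Moving above the blue key.

```bash
python3 -m handwheel '[{"dx":-3,"dy":15,"dz":15},{"dx":-6,"dy":32,"dz":35},{"dx":-9,"dy":44,"dz":60},{"dx":-9,"dy":44,"dz":90},{"dx":-9,"dy":44,"dz":115},{"dx":-9,"dy":44,"dz":128},{"dx":-9,"dy":44,"dz":132},{"dx":-9,"dy":44,"dz":132}]'; python3 go.py "[.477,.0743,.0607]"
```

```text
clock 3.35 pos mm [458.9  32.7 200. ] force [0.3 1.  0.7] w 0.00037318630653662054
tool axes x,y,z in world: [-1.   0.2 -0. ] [0.2 1.  0. ] [ 0.  0. -1.]
[.477,.0743,.0607] tool shift mm [ -8.9  44.4 139.3]
tool y heading -12.055460209420527 twist needed to -12.1 deg: 0.04453979057947777invalid input at $[0]: expected keys dx, dy, dz, twist
```

```bash
python3 -m handwheel '[{"dx":-3,"dy":15,"dz":15,"twist":0},{"dx":-6,"dy":32,"dz":35,"twist":0},{"dx":-9,"dy":44,"dz":60,"twist":0},{"dx":-9,"dy":44,"dz":90,"twist":0},{"dx":-9,"dy":44,"dz":115,"twist":0},{"dx":-9,"dy":44,"dz":128,"twist":0},{"dx":-9,"dy":44,"dz":132,"twist":0},{"dx":-9,"dy":44,"dz":132,"twist":0}]'; python3 go.py "[.477,.0743,.0607]"
```

```text
clock: 4.15
tool_pos: [0.4773, 0.0732, 0.068]
tcp_rot: [0.0, 0.105, 0.994, 0.0]
force: [-0.2, -0.6, 0.6]
width: 0.0003
finger_force: 0.0
clock 4.15 pos mm [477.3  73.2  68. ] force [-0.2 -0.6  0.6] w 0.0003035460249986414
tool axes x,y,z in world: [-1.   0.2 -0. ] [0.2 1.  0. ] [ 0.  0. -1.]
[.477,.0743,.0607] tool shift mm [0.6 1.  7.3]
tool y heading -12.106047651003186 twist needed to -12.1 deg: -0.006047651003186161
```

Now pressing down slowly.

```bash
python3 -m handwheel '[{"dx":0,"dy":1,"dz":3,"twist":0},{"dx":0,"dy":1,"dz":5,"twist":0},{"dx":0,"dy":1,"dz":6,"twist":0},{"dx":0,"dy":1,"dz":7,"twist":0},{"dx":0,"dy":1,"dz":8,"twist":0},{"dx":0,"dy":1,"dz":8,"twist":0}]'; python3 -m handwheel '[{"dx":0,"dy":0,"dz":1,"twist":0},{"dx":0,"dy":0,"dz":1,"twist":0}]'
```

```text
clock: 4.75
tool_pos: [0.4783, 0.0737, 0.0604]
tcp_rot: [0.001, 0.106, 0.994, 0.0]
force: [1.6, 0.3, 3.4]
width: 0.0007
finger_force: 1.3
clock: 4.95
tool_pos: [0.478, 0.0738, 0.0591]
tcp_rot: [0.001, 0.106, 0.994, 0.0]
force: [1.7, -0.2, 3.5]
width: 0.0003
finger_force: 1.7
```

```bash
python3 -m handwheel '[{"dx":0,"dy":0,"dz":1,"twist":0},{"dx":0,"dy":0,"dz":1,"twist":0}]';python3 -m handwheel '[{"dx":0,"dy":0,"dz":0.5,"twist":0},{"dx":0,"dy":0,"dz":0.5,"twist":0}]'
```

```text
clock: 5.15
tool_pos: [0.4781, 0.0737, 0.0583]
tcp_rot: [0.001, 0.106, 0.994, 0.0]
force: [1.8, -0.9, 5.1]
width: 0.0003
finger_force: 2.4
clock: 5.35
tool_pos: [0.4782, 0.0737, 0.0582]
tcp_rot: [0.001, 0.106, 0.994, 0.0]
force: [1.1, -0.3, 6.9]
width: -0.0001
finger_force: 3.6
```

Bottom stop reached (force rises past 5 N). Lifting and moving to the chocolate key.

```bash
python3 -m handwheel '[{"dx":0,"dy":0,"dz":-4,"twist":0},{"dx":0,"dy":0,"dz":-14,"twist":0},{"dx":0,"dy":0,"dz":-35,"twist":0},{"dx":0,"dy":0,"dz":-40,"twist":0},{"dx":0,"dy":0,"dz":-40,"twist":0}]'; python3 go.py "[.5059,-.0259,.0779]"
```

```text
clock: 5.85
tool_pos: [0.4775, 0.0738, 0.0976]
tcp_rot: [0.0, 0.106, 0.994, 0.0]
force: [-0.4, -0.3, -1.1]
width: 0.0004
finger_force: 0.0
clock 5.85 pos mm [477.5  73.8  97.6] force [-0.4 -0.3 -1.1] w 0.0003692299139415827
tool axes x,y,z in world: [-1.   0.2 -0. ] [0.2 1.  0. ] [ 0.  0. -1.]
[.5059,-.0259,.0779] tool shift mm [-48.8 -91.5  19.7]
tool y heading -12.139642464420872 twist needed to -12.1 deg: -0.03964246442086505
```

```bash
python3 -m handwheel '[{"dx":-8,"dy":-15,"dz":0,"twist":0},{"dx":-21,"dy":-40,"dz":0,"twist":0},{"dx":-36,"dy":-66,"dz":0,"twist":0},{"dx":-46,"dy":-86,"dz":0,"twist":0},{"dx":-49,"dy":-92,"dz":4,"twist":0},{"dx":-49,"dy":-92,"dz":14,"twist":0},{"dx":-49,"dy":-92,"dz":20,"twist":0},{"dx":-49,"dy":-92,"dz":20,"twist":0}]'; python3 go.py "[.5059,-.0259,.0669]"
python3 - <<'E'
from h import *
im=ctrl.get_image("scene"); p=im["pixels"][:,:,::-1][120:240,170:330]
cv2.imwrite("pics/sc_choc.png",cv2.resize(p,None,fx=4,fy=4,interpolation=cv2.INTER_CUBIC))
E
```

```text
clock: 6.65
tool_pos: [0.5041, -0.0254, 0.0749]
tcp_rot: [-0.002, 0.105, 0.994, 0.0]
force: [0.4, 1.2, 0.2]
width: 0.0004
finger_force: 0.0
clock 6.65 pos mm [504.1 -25.4  74.9] force [0.4 1.2 0.2] w 0.0003925903905112124
tool axes x,y,z in world: [-1.   0.2  0. ] [ 0.2  1.  -0. ] [-0.  0. -1.]
[.5059,-.0259,.0669] tool shift mm [-1.9 -0.2  8. ]
tool y heading -12.086409048751376 twist needed to -12.1 deg: 0.013590951248630745
```

View pics/sc_choc.png

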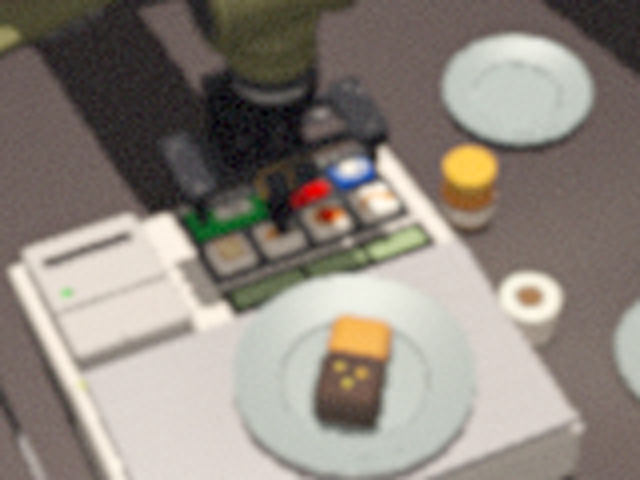

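The fingertip [278,220] is over the chocolate key [282,238], clear of jam [328,215] and bread [230,255]. Nothing else has moved. Pressing.

```bash
python3 -m handwheel '[{"dx":-1,"dy":0,"dz":3,"twist":0},{"dx":-1,"dy":0,"dz":5,"twist":0},{"dx":-1,"dy":0,"dz":6,"twist":0},{"dx":-1,"dy":0,"dz":7,"twist":0},{"dx":-1,"dy":0,"dz":7.5,"twist":0},{"dx":-1,"dy":0,"dz":7.5,"twist":0}]';python3 -m handwheel '[{"dx":0,"dy":0,"dz":0.7,"twist":0},{"dx":0,"dy":0,"dz":0.7,"twist":0}]'
```

```text
clock: 7.3
tool_pos: [0.5074, -0.0266, 0.0701]
tcp_rot: [0.001, 0.106, 0.994, 0.0]
force: [1.5, 1.7, 2.0]
width: 0.0008
finger_force: 1.1
clock: 7.5
tool_pos: [0.5074, -0.0267, 0.0693]
tcp_rot: [0.001, 0.106, 0.994, 0.0]
force: [1.5, 2.1, 2.5]
width: 0.0006
finger_force: 1.3
```

```bash
python3 -m handwheel '[{"dx":0,"dy":0,"dz":0.7,"twist":0},{"dx":0,"dy":0,"dz":1.3,"twist":0},{"dx":0,"dy":0,"dz":1.3,"twist":0}]';python3 -m handwheel '[{"dx":0,"dy":0,"dz":0.7,"twist":0},{"dx":0,"dy":0,"dz":1,"twist":0},{"dx":0,"dy":0,"dz":1,"twist":0}]'
```

```text
clock: 7.8
tool_pos: [0.5074, -0.0268, 0.068]
tcp_rot: [0.001, 0.106, 0.994, -0.0]
force: [1.5, 1.0, 3.1]
width: 0.0006
finger_force: 1.7
clock: 8.1
tool_pos: [0.5075, -0.0268, 0.0671]
tcp_rot: [0.001, 0.106, 0.994, -0.0]
force: [1.8, 0.0, 4.5]
width: 0.0003
finger_force: 2.2
```

```bash
python3 -m handwheel '[{"dx":0,"dy":0,"dz":0.5,"twist":0},{"dx":0,"dy":0,"dz":0.8,"twist":0},{"dx":0,"dy":0,"dz":0.8,"twist":0}]'; python3 -m handwheel '[{"dx":0,"dy":0,"dz":-4,"twist":0},{"dx":0,"dy":0,"dz":-14,"twist":0},{"dx":0,"dy":0,"dz":-28,"twist":0},{"dx":0,"dy":0,"dz":-32,"twist":0},{"dx":0,"dy":0,"dz":-32,"twist":0}]'; python3 go.py "[.453,-.0381,.0683]"
```

```text
clock: 8.4
tool_pos: [0.5076, -0.0268, 0.0669]
tcp_rot: [0.001, 0.106, 0.994, -0.0]
force: [0.6, 1.1, 7.7]
width: 0.0003
finger_force: 4.0
clock: 8.9
tool_pos: [0.5073, -0.0268, 0.0989]
tcp_rot: [0.001, 0.106, 0.994, -0.0]
force: [0.1, 0.8, 0.9]
width: 0.0005
finger_force: 0.0
clock 8.9 pos mm [507.3 -26.8  98.9] force [0.1 0.8 0.9] w 0.0005310639910085969
tool axes x,y,z in world: [-1.   0.2 -0. ] [ 0.2  1.  -0. ] [ 0. -0. -1.]
[.453,-.0381,.0683] tool shift mm [ 50.8 -22.4  30.5]
tool y heading -12.142391059948915 twist needed to -12.1 deg: -0.0423910599489119
```

Chocolate key bottomed and released. Next, the print key, where the bottom stop should be at z≈0.0583.

```bash
python3 -m handwheel '[{"dx":12,"dy":-5,"dz":0,"twist":0},{"dx":30,"dy":-13,"dz":0,"twist":0},{"dx":46,"dy":-20,"dz":0,"twist":0},{"dx":50,"dy":-22,"dz":5,"twist":0},{"dx":50,"dy":-22,"dz":18,"twist":0},{"dx":50,"dy":-22,"dz":28,"twist":0},{"dx":50,"dy":-22,"dz":31,"twist":0},{"dx":50,"dy":-22,"dz":31,"twist":0}]'; python3 -m handwheel '[{"dx":0,"dy":0,"dz":3,"twist":0},{"dx":0,"dy":0,"dz":5,"twist":0},{"dx":0,"dy":0,"dz":6,"twist":0},{"dx":0,"dy":0,"dz":7,"twist":0},{"dx":0,"dy":0,"dz":8,"twist":0},{"dx":0,"dy":0,"dz":9,"twist":0},{"dx":0,"dy":0,"dz":9,"twist":0}]'
```

```text
clock: 9.7
tool_pos: [0.453, -0.0374, 0.0656]
tcp_rot: [-0.001, 0.106, 0.994, 0.0]
force: [-0.2, 0.4, -0.5]
width: 0.0006
finger_force: 0.0
clock: 10.4
tool_pos: [0.4542, -0.0378, 0.0585]
tcp_rot: [0.001, 0.106, 0.994, -0.0]
force: [3.0, 0.8, 4.2]
width: 0.0003
finger_force: 1.9
```

```bash
python3 -m handwheel '[{"dx":0,"dy":0,"dz":0.7,"twist":0},{"dx":0,"dy":0,"dz":1.2,"twist":0},{"dx":0,"dy":0,"dz":1.2,"twist":0}]'; python3 -m handwheel '[{"dx":0,"dy":0,"dz":-4,"twist":0},{"dx":0,"dy":0,"dz":-14,"twist":0},{"dx":0,"dy":0,"dz":-40,"twist":0},{"dx":0,"dy":0,"dz":-75,"twist":0},{"dx":0,"dy":0,"dz":-100,"twist":0},{"dx":0,"dy":0,"dz":-110,"twist":0},{"dx":0,"dy":0,"dz":-110,"twist":0}]'
python3 - <<'E'
from h import *
im=ctrl.get_image("scene")["pixels"][:,:,::-1]; cv2.imwrite("pics/end.png",im)
E
```

```text
clock: 10.7
tool_pos: [0.4544, -0.0379, 0.0581]
tcp_rot: [0.001, 0.106, 0.994, -0.0]
force: [0.3, -0.3, 9.5]
width: 0.0
finger_force: 4.6
clock: 11.4
tool_pos: [0.4536, -0.0378, 0.1675]
tcp_rot: [0.001, 0.106, 0.994, -0.0]
force: [-0.9, -0.1, -0.1]
width: -0.0001
finger_force: 0.0
```

View pics/end.png

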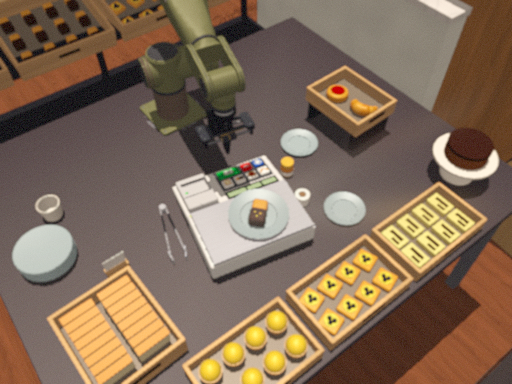

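The gripper is clear of the scale (~[225,130]). The plate with its roll [258,212], tongs, jar and label roll are all where they were.

```bash
python3 -c "
from rig import ctrl
print(ctrl.finish_job())"
```

```text
the job is handed in; nothing more can be done
None
```

I pressed the blue plate key, the chocolate-roll key and the green print key in that order, each down to its stop at under 10 N and released before the next, then handed the job in; no verdict came back.

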